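# Shut the findings drawers that are not in use

### The arm

A 7-joint arm with a two-finger parallel gripper is mounted at the origin on the work surface. World frame = base frame: x ahead of the robot, y to its left, z up, the work surface at z = 0. Lengths are in m, angles in rad, forces in N, time in s.
With the tool pointing down it reaches from about 0.425 to 0.825 m from the base axis. Payload 3.6 kg.
Tool frame: the origin (TCP) lies at the very end of the fingers, on their centre line; the grasp point (between the pads) lies 19 mm behind it; x points along the fingers, z is the direction in which the jaws open and shut, and the axes are right-handed (so a half turn about x gives the same grasp; the last joint's range is limited). The gripper opens to 93 mm and grips with 3 to 60 N. Pads are 15 mm wide; open, the fingers measure 128 mm over their backs; the gripper's body (75 mm by 188 mm) begins 65 mm behind the grasp point.
Start: joints at [1.298, 0.615, -0.013, 1.423, 0.008, 1.103, -0.04], TCP at [0.159, -0.63, 0.219] pointing down, gripper open.
Joint ranges: [-3.12, 3.12], [-0.3, 2.06], [-1.34, 1.32], [0.26, 2.42], [-1.36, 4.5], [0.01, 1.98], [-2.84, 2.84]. Speed limits (rad/s): [2.79, 2.79, 3.14, 3.14, 3.14, 3.14, 3.14].

### API

Orientations are given as a unit quaternion [w, x, y, z].
In Python, from workcell import bot, hand, kin, eyes, ticket gives the robot as it stands. The module is installed in compiled form; this text tells all that it offers. Calls block until the motion is done:
- bot.reach(position, orientation): joint-space move of the TCP to a pose.
- bot.move_l(position, rotation=None, max_speed=0.15, f_stop=None): straight line of the TCP; rotation=None keeps the orientation; max_speed is the mean speed in m/s. With f_stop (N) it stops when the force on the tool has changed by that much, and returns True; else False.
- bot.move_joints(angles): joint-space move.
- hand.grip(opening): opening from 0.0 (shut) to 1.0 (fully open); the grip force is fixed at half the most; returns when the fingers have stopped.
- bot.dwell(seconds).
- kin.ik(position, orientation): joint angles nearest the present ones, or None.
- bot.sense(): the state.
- eyes.grab_frame(name): name is "scene" or "side" or "wrist"; returns a dict with "image" (480x640x3 uint8, red, green, blue), "vertical_fov" (degrees; the focal length in pixels is half the picture's height over the tangent of half this angle, whatever the lens; pixels are square), "cx", "cy" (the principal point, pixels), "dist" ([k1, k2, p1, p2, k3] as OpenCV has them; the pictures are not rectified), "position" and "rotation" of the camera in the world. Camera axes: x right, y down, z forward; pixel columns grow to the right and rows downward; lengths in m; the calibration is good to about 2 mm. A picture is of the moment at which its call begins. There is no depth.
A pose or a line that the arm cannot do raises bot.PlanningError and nothing moves.
- ticket.sign_off(): hands the job in, once; it reports no verdict.
The state is a dict: "time": time; "joint_positions": joint angles; "qd": joint speeds; "effort": joint torques, N m; "ee_pos": TCP position; "ee_rot": TCP orientation; "wrist_force": force on the tool from outside, world axes, zero at the start; "wrist_torque": the same for the moment, N m; "opening": opening from 0.0 (shut) to 1.0 (fully open).
Only numpy, scipy, OpenCV 4.12 (cv2) and the standard library are available. Lean on these libraries where they do the work, as an engineer would, in place of code of your own. Each camera call takes 0.05 s, during which the arm holds its last target.

### The job

Tidy the shoemaker's bench: with your fingertips, gently push the empty drawer and the drawer with the black rubber heel piece in it fully shut, without slamming them. Leave the drawer with the round tin open just as it is, grasp and lift nothing, keep the heel piece in its drawer, and do not disturb the tin or anything else on the bench.

Things in the scene. Friction and masses are not known exactly. Their poses are not given: they have to be found in the camera images.
- unit_tin: the unit whose drawer has a small round metal tin standing in it (stays open). Cream sheet-steel bench unit, fixed, 200 deep x 110 wide x 92 high, open at the front; origin at the centre of its underside on the table. Its own +x points from its front to its back (the way the drawer goes in), its z up. The three units look alike and stand in a row, in any order, roughly facing the robot.
- drawer_tin (a joint): how far the drawer of unit_tin is pulled out, in m: 0 fully shut, grows as it opens (up to 0.13). It slides along the unit's own x with about 2 N of friction, stays where it is left and has a firm stop at 0.
- face_tin (a point): centre of the outer face of that drawer's front, 46 mm above the table. The flat front is 104 wide, 76 high (8 to 84 mm above the table) and 10 thick; axes as the unit's. A small steel finger pull, 46 wide, sticks out 10 mm from the lower middle of the front (21 to 39 mm above the table); above it the front is flat. The drawer's side walls behind are 55 mm high above the table, its floor 14 mm.
- unit_heel: the unit whose drawer has a flat black rubber heel piece lying in it (to be shut). Cream sheet-steel bench unit, fixed, 200 deep x 110 wide x 92 high, open at the front; origin at the centre of its underside on the table. Its own +x points from its front to its back (the way the drawer goes in), its z up. The three units look alike and stand in a row, in any order, roughly facing the robot.
- drawer_heel (a joint): how far the drawer of unit_heel is pulled out, in m: 0 fully shut, grows as it opens (up to 0.13). It slides along the unit's own x with about 2 N of friction, stays where it is left and has a firm stop at 0.
- face_heel (a point): centre of the outer face of that drawer's front, 46 mm above the table. The flat front is 104 wide, 76 high (8 to 84 mm above the table) and 10 thick; axes as the unit's. A small steel finger pull, 46 wide, sticks out 10 mm from the lower middle of the front (21 to 39 mm above the table); above it the front is flat. The drawer's side walls behind are 55 mm high above the table, its floor 14 mm.
- unit_empty: the unit whose drawer is empty (to be shut). Cream sheet-steel bench unit, fixed, 200 deep x 110 wide x 92 high, open at the front; origin at the centre of its underside on the table. Its own +x points from its front to its back (the way the drawer goes in), its z up. The three units look alike and stand in a row, in any order, roughly facing the robot.
- drawer_empty (a joint): how far the drawer of unit_empty is pulled out, in m: 0 fully shut, grows as it opens (up to 0.13). It slides along the unit's own x with about 2 N of friction, stays where it is left and has a firm stop at 0.
- face_empty (a point): centre of the outer face of that drawer's front, 46 mm above the table. The flat front is 104 wide, 76 high (8 to 84 mm above the table) and 10 thick; axes as the unit's. A small steel finger pull, 46 wide, sticks out 10 mm from the lower middle of the front (21 to 39 mm above the table); above it the front is flat. The drawer's side walls behind are 55 mm high above the table, its floor 14 mm.
- tin_mid (a point): middle of the loose round metal tin, 39 mm across, 34 high, standing in the open drawer of unit_tin
- heel_mid (a point): middle of the loose black rubber heel piece, 28 x 46 x 14 high, lying in the drawer of unit_heel; it rides in with the drawer
- glue_jar: bystander: small jar, 44 across, 42 high, standing on the top, just behind its middle, of unit_heel; origin under its centre
- weight: bystander: brass pattern weight, 40 across, 40 high, on the top, just behind its middle, of unit_empty; origin under its centre
- tape_roll: bystander: tan roll of tape, 64 across, 25 high, on the table nearer the robot than the drawers; origin under its centre
- bradawl: bystander: wooden-handled bradawl (like a small screwdriver), 150 long, lying on the table nearer the robot than the drawers; origin on it near the middle
- hammer: bystander: hammer, 240 long, lying to the left; origin near its middle
- green_last: bystander: olive-green shoe last, about 200 long, 150 high with its peg, standing to the right; origin under its ankle, toe to its own -x
- mug: bystander: blue mug, 76 across, 85 high, to the right; origin under its centre

How it is judged:
At the end, for the whole second after the job is handed in: The heel drawer and the empty drawer are within 4 mm of fully shut; the front of the tin drawer is within 8 mm of its starting place, the tin upright within 12 mm of where it stood; the heel piece lies inside its unit; every bystander is within 20 mm of its starting place (value of joint each of drawer_heel, drawer_empty below 0.004 m and distance of face_tin from where it was at the start of the episode below 0.008 m and distance of tin_mid from where it was at the start of the episode below 0.012 m and angle between tin_mid's own z axis and vertical below 0.2 rad and x of heel_mid in the frame of unit_heel between -0.1 and 0.1 m and height (world z) of heel_mid below 0.05 m and distance of each of glue_jar, weight, tape_roll, bradawl, hammer, green_last, mug from where it was at the start of the episode below 0.02 m); the robot touches nothing.
It fails at once if a drawer was slammed (moved in faster than 0.4 m/s) or pushed harder than 60 N (velocity of joint any of drawer_tin, drawer_heel, drawer_empty below -0.4 m/s or contact force between the fingers and unit_tin above 60 N or contact force between the fingers and unit_heel above 60 N or contact force between the fingers and unit_empty above 60 N).
It fails at once if the tin drawer was moved by more than 12 mm (distance of face_tin from where it was at the start of the episode above 0.012 m).
It fails at once if a drawer was pulled further out (value of joint any of drawer_tin, drawer_heel, drawer_empty above 0.112 m).
It fails at once if the tin or the heel piece was lifted, or the tin shoved or tipped (height (world z) of tin_mid above 0.046 m or height (world z) of heel_mid above 0.05 m or distance of tin_mid from where it was at the start of the episode above 0.02 m or angle between tin_mid's own z axis and vertical above 0.5 rad).
It fails at once if a bystander was lifted, carried or shoved by more than 30 mm (distance of any of glue_jar, weight, tape_roll, bradawl, hammer, green_last, mug from where it was at the start of the episode above 0.03 m).
It also fails if it takes over 48 s, if anything falls off the work surface, if the arm or the gripper's body presses on something with over 40 N, if the wrist force passes 120 N, or if a joint passes its speed limit or range.

## Working session

There is one attempt and no reset: what is moved stays moved. The work goes in short steps, each a Python script; the robot and the scene stay as the last script left them, time stands still between calls to the robot, and variables do not carry over. Pictures are saved under pics/ and viewed, and the job is handed in when it is done.

```bash
mkdir -p pics; ls
python3 - <<'E'
from workcell import bot, hand, kin, eyes, ticket
import cv2,numpy as np
s=bot.sense(); print(s['time'],s['ee_pos'],s['ee_rot'],s['opening'])
for n in ["scene","side","wrist"]:
    f=eyes.grab_frame(n); cv2.imwrite(f'pics/{n}0.png',f['image'][:,:,::-1])
    np.save(f'pics/{n}0.npy',f,allow_pickle=True)
    print(n,f['vertical_fov'],f['cx'],f['cy'],f['dist'],f['position'],np.round(f['rotation'],3))
E
```

```text
pics
0.0 [ 0.1586071  -0.62954179  0.21749169] [ 0.55704014  0.43517304  0.55847688 -0.43409017] 1.0017774953598408
scene 50.70628922311657 315.1779990349061 243.20052061367323 [-0.06454244  0.          0.          0.          0.        ] [ 1.24759557 -0.14283899  0.89215527] [-0.276  0.725  0.588 -0.228]
side 53.748293250129436 320.23128505125186 236.33641818735623 [-0.03153222  0.          0.          0.          0.        ] [0.0683763  0.52554266 0.91111217] [ 0.128 -0.352  0.867 -0.331]
wrist 68.47943328484959 325.128364452162 240.3611498603566 [-0.00735971  0.          0.          0.          0.        ] [ 0.23400402 -0.61104527  0.38294094] [ 0.11   0.78  -0.609 -0.088]
```

View pics/scene0.png

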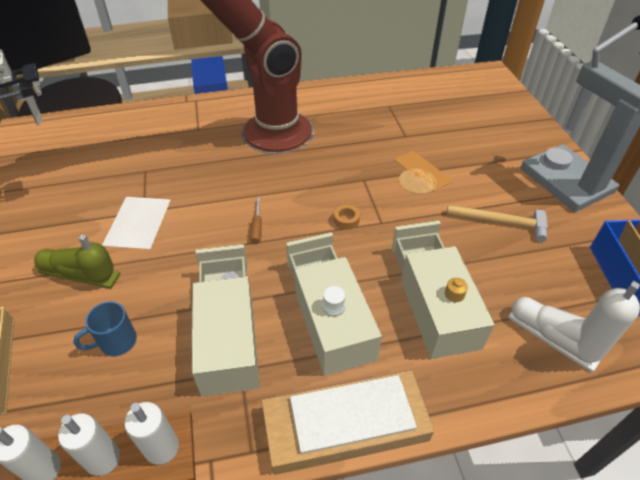

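View pics/side0.png

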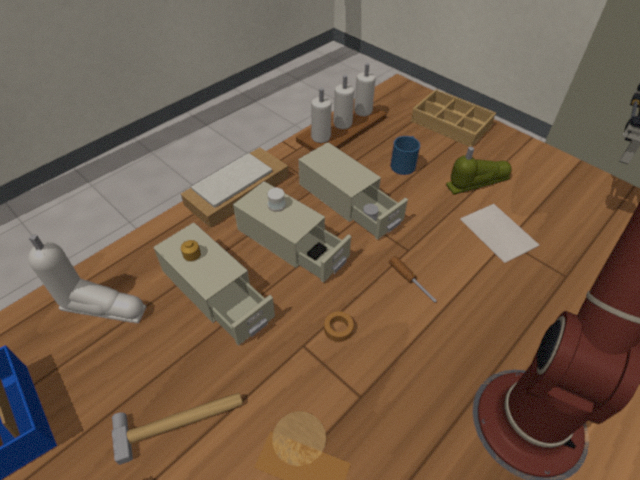

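View pics/wrist0.png

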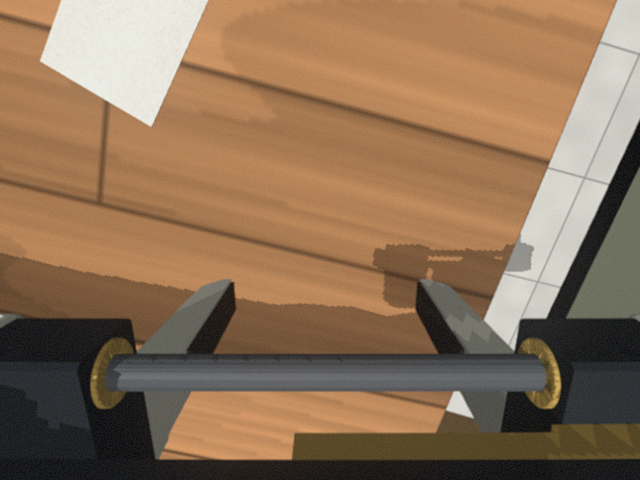

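The tin drawer (tin in side view at ~(371,211)) is in the right-hand unit, the heel (~(315,252)) is in the middle one and the empty drawer is on the left (weight on top). I'll zoom in for corner pixels.

Run:
```python
import cv2
a=cv2.imread('pics/side0.png'); b=cv2.imread('pics/scene0.png')
def crop(im,x0,y0,w,h,k,n):
    c=cv2.resize(im[y0:y0+h,x0:x0+w],None,fx=k,fy=k,interpolation=cv2.INTER_CUBIC)
    for x in range((x0+19)//20*20,x0+w,20):
        cv2.line(c,((x-x0)*k,0),((x-x0)*k,8),(0,0,255),1);cv2.putText(c,str(x),((x-x0)*k,18),0,.35,(0,0,255),1)
    for y in range((y0+19)//20*20,y0+h,20):
        cv2.line(c,(0,(y-y0)*k),(8,(y-y0)*k),(0,0,255),1);cv2.putText(c,str(y),(8,(y-y0)*k),0,.35,(0,0,255),1)
    cv2.imwrite(n,c)
crop(a,150,140,265,200,3,'pics/c_side.png')
crop(b,185,215,315,190,2,'pics/c_scene.png')
```

```text
(no output)
```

View pics/c_side.png

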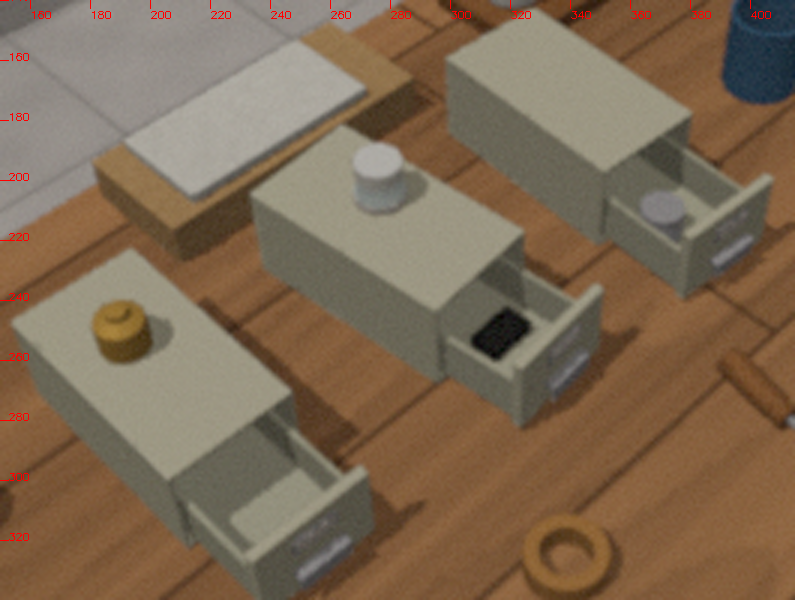

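View pics/c_scene.png

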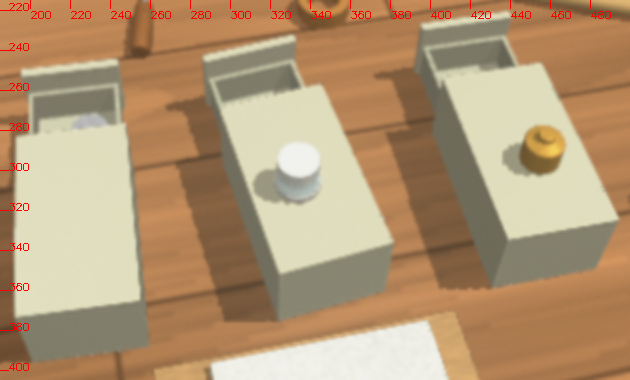

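```bash
cat > h.py <<'E'
import cv2,numpy as np
from scipy.spatial.transform import Rotation as R
def load(n): return np.load(f'pics/{n}.npy',allow_pickle=True).item()
def Rm(q): return R.from_quat([q[1],q[2],q[3],q[0]]).as_matrix()
def K(f):
    fl=240/np.tan(np.radians(f['vertical_fov'])/2)
    return np.array([[fl,0,f['cx']],[0,fl,f['cy']],[0,0,1.]])
def cast(f,px,z):
    p=cv2.undistortPoints(np.array(px,float).reshape(-1,1,2),K(f),np.array(f['dist'],float)).reshape(-1,2)
    d=np.c_[p,np.ones(len(p))]@Rm(f['rotation']).T
    o=np.array(f['position']); t=(z-o[2])/d[:,2]
    return o+d*t[:,None]
def proj(f,P):
    M=Rm(f['rotation']).T; rv=cv2.Rodrigues(M)[0]; t=-M@np.array(f['position'])
    return cv2.projectPoints(np.array(P,float).reshape(-1,1,3),rv,t,K(f),np.array(f['dist'],float))[0].reshape(-1,2)
E
python3 - <<'E'
from h import *
np.set_printoptions(precision=4,suppress=True)
S=load('side0');C=load('scene0')
# order FL,FR,BR,BL (left=+y), then face outer top L,R
side={'empty':([(170,477),(290,391),(130,249),(12,323)],[(266,573),(372,474)]),
'heel':([(437,310),(522,232),(343,126),(252,193)],[(525,372),(602,289)]),
'tin':([(603,168),(690,114),(537,8),(446,60)],[(690,243),(772,180)])}
sc={'empty':([(541,64),(444,80),(508,239),(618,217)],[(511,13),(422,27)]),
'heel':([(322,86),(221,103),(277,273),(392,241)],[(296,37),(204,58)]),
'tin':([(124,124),(16,135),(15,317),(140,301)],[(118,61),(22,71)])}
for n in side:
    for nm,f,d,o,k in (('side',S,side,(150,140),3),('scene',C,sc,(185,215),2)):
        t=np.array(d[n][0],float)/k+o; e=np.array(d[n][1],float)/k+o
        T=cast(f,t,.092)[:,:2];E=cast(f,e,.084)[:,:2]
        ax=(T[3]-T[0]+T[2]-T[1])/2; ax2=(T[0]-T[1]+T[3]-T[2])/2
        yaw=np.arctan2(ax[1],ax[0]); yaw2=np.arctan2(-ax2[0],ax2[1])
        u=np.array([np.cos(yaw),np.sin(yaw)])
        c=T.mean(0); fc=E.mean(0)
        print(n,nm,'c',c,'yaw',yaw,yaw2,'len',np.linalg.norm(ax),np.linalg.norm(ax2),'face',fc,'w',np.linalg.norm(E[0]-E[1]),'x_face',(fc-c)@u,'off',np.cross(u,fc-c))
E
```

```text
empty side c [0.7094 0.2319] yaw -0.009860999704110807 -0.013474816606046557 len 0.19719107270928216 0.10695736401813136 face [0.5148 0.2346] w 0.10223225223080681 x_face -0.19466900851761687 off 0.0007496082808313622
empty scene c [0.7133 0.2324] yaw -0.01583997698573051 -0.00025643712540312076 len 0.19527118852134095 0.10885278159924244 face [0.5308 0.2364] w 0.10431017168480168 x_face -0.18248391328910732 off 0.0011217191689254571
heel side c [0.6933 0.0081] yaw 0.08765777434832299 0.08784245713455908 len 0.1978866760554121 0.10587578690274861 face [ 0.5116 -0.0071] w 0.10230811374261117 x_face -0.18230412133268828 off 0.0008149966794834176
heel scene c [0.6964 0.0084] yaw 0.07845555074708516 0.05054869435731378 len 0.19909045837682315 0.10823121608070833 face [ 0.5212 -0.0066] w 0.10378089260935869 x_face -0.17584022505993016 off -0.0012686199164757255
tin side c [ 0.6957 -0.211 ] yaw -0.05435467252684759 -0.06977818343701891 len 0.19502404285402095 0.1085674208851235 face [ 0.4991 -0.1967] w 0.10490792569449973 x_face -0.19708019966341445 off 0.003574689589330748
tin scene c [ 0.6999 -0.2116] yaw -0.05053556691162488 -0.06874769556208629 len 0.2005655165713719 0.10841488018931866 face [ 0.5073 -0.2001] w 0.10220360230981128 x_face -0.19295568097669408 off 0.0016643761441130275<stdin>:19: DeprecationWarning: Arrays of 2-dimensional vectors are deprecated. Use arrays of 3-dimensional vectors instead. (deprecated in NumPy 2.0)
```

```bash
cat >> h.py <<'E'
U={'empty':(np.array([.711,.232]),-.011,-.190),'heel':(np.array([.695,.0082]),.084,-.180)}
def axes(n):
    y=U[n][1]; return np.array([np.cos(y),np.sin(y)]),np.array([-np.sin(y),np.cos(y)])
def ori(n,s):
    u,v=axes(n); x=np.array([0,0,-1.]); z=s*np.r_[v,0]; y=np.cross(z,x)
    q=R.from_matrix(np.c_[x,y,z]).as_quat(); return [q[3],q[0],q[1],q[2]]
def pt(n,xl,z,yl=0.):
    u,v=axes(n); return list(np.r_[U[n][0]+xl*u+yl*v,z])
E
python3 - <<'E'
from h import *
np.set_printoptions(precision=3,suppress=True)
from workcell import bot,hand,kin,eyes
S=load('side0')
print('last',cast(S,[(452,188),(508,178),(470,150)],0.0)[:,:2],'mug',cast(S,[(404,170)],0)[:,:2])
print('tape',cast(S,[(339,327)],.012)[:,:2],'awl',cast(S,[(392,262),(412,279),(434,300)],.01)[:,:2])
for n in U:
  for s in (1,-1):
    for z in (.2,.055):
      for xl in (U[n][2]-.05,-.105): print(n,s,z,kin.ik(pt(n,xl,z),ori(n,s)))
E
```

```text
last [[ 0.48  -0.457]
 [ 0.386 -0.61 ]
 [ 0.537 -0.644]] mug [[ 0.625 -0.423]]
tape [[0.401 0.106]] awl [[ 0.432 -0.118]
 [ 0.366 -0.111]
 [ 0.294 -0.098]]
empty 1 0.2 [ 0.206  0.726 -1.22   1.786  0.741  1.178  0.314]
empty 1 0.2 [ 0.143  0.868 -1.131  1.431  0.789  1.337  0.532]
empty 1 0.055 [-0.164  0.709 -0.528  1.937  0.574  0.649  0.503]
empty 1 0.055 [-0.042  0.881 -0.657  1.573  0.638  0.912  0.636]
empty -1 0.2 [-0.035  0.528 -0.713  1.792  0.41   0.974 -2.497]
empty -1 0.2 [-0.198  0.653 -0.361  1.443  0.244  1.09  -2.186]
empty -1 0.055 [-0.464  0.653 -0.061  1.947  0.072  0.544 -2.155]
empty -1 0.055 [-0.368  0.792 -0.057  1.585  0.059  0.767 -2.032]
heel 1 0.2 [ 0.63   0.505 -0.956  1.942  0.505  0.955  1.084]
heel 1 0.2 [ 0.457  0.667 -0.846  1.613  0.543  1.112  1.125]
heel 1 0.055 [ 0.373  0.664 -0.593  2.099  0.684  0.576  0.941]
heel 1 0.055 [ 0.406  0.843 -0.757  1.751  0.744  0.859  0.958]
heel -1 0.2 [ 0.173  0.367 -0.266  1.954  0.128  0.836 -1.649]
heel -1 0.2 [ 0.085  0.545 -0.192  1.625  0.119  0.983 -1.634]
heel -1 0.055 [-0.011  0.595 -0.018  2.111  0.024  0.436 -1.534]
heel -1 0.055 [-0.03   0.721 -0.01   1.765  0.011  0.655 -1.533]
```

Run:
```python
from h import *
np.set_printoptions(precision=3,suppress=True)
from workcell import bot,hand,kin,eyes
hand.grip(0.0)
p=list(bot.sense()['ee_pos']); p[2]=.31
bot.move_l(p,max_speed=.15)
bot.reach(pt('heel',U['heel'][2]-.045,.25),ori('heel',-1))
s=bot.sense(); print(s['time'],s['joint_positions'],s['ee_pos'],s['wrist_force'],s['opening'])
for n in ["side","wrist"]:
    f=eyes.grab_frame(n); cv2.imwrite(f'pics/{n}1.png',f['image'][:,:,::-1]); np.save(f'pics/{n}1.npy',f,allow_pickle=True)
    print(f['position'])
```

```text
4.8333 [ 0.31   0.331 -0.445  1.863  0.169  0.984 -1.697] [ 0.471 -0.012  0.25 ] [-0.071  0.849  0.274] 0.006942743816687072
[0.068 0.526 0.911]
[ 0.548 -0.005  0.415]
```

View pics/side1.png

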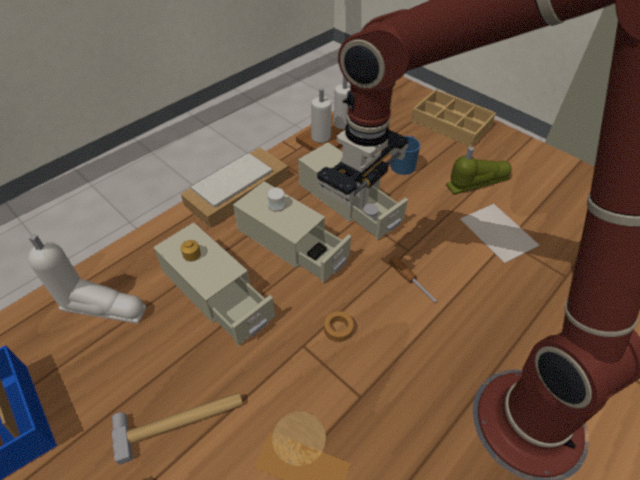

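View pics/wrist1.png

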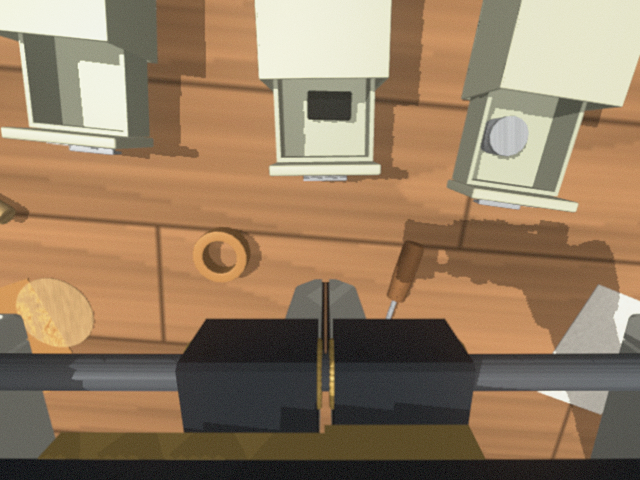

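Run:
```python
from h import *
np.set_printoptions(precision=4,suppress=True)
W=load('wrist1')
for n,px in (('heel',[(270,174),(380,174)]),('empty',[(2,138),(125,146)]),('tin',[(447,187),(577,210)])):
    P=cast(W,px,.084)[:,:2]; print(n,P,P.mean(0),np.linalg.norm(P[0]-P[1]),'yaw',np.arctan2(-(P[0]-P[1])[0],(P[0]-P[1])[1]))
    if n in U:
        u,v=axes(n); d=P.mean(0)-U[n][0]; print('local',d@u,d@v)
P=cast(W,[(258,79),(388,79)],.092)[:,:2]
u,v=axes('heel'); print('unit heel front local',(P-U['heel'][0])@u,(P-U['heel'][0])@v)
```

```text
heel [[ 0.5123  0.0432]
 [ 0.5205 -0.0586]] [ 0.5164 -0.0077] 0.10208093140435677 yaw 0.08039786755097994
local -0.17931380122128948 -0.0008327671959889819
empty [[0.5254 0.2873]
 [0.527  0.1758]] [0.5262 0.2316] 0.11149061716056939 yaw 0.014444657234092249
local -0.1847917226884816 -0.0024774152649512994
tin [[ 0.5136 -0.1227]
 [ 0.502  -0.251 ]] [ 0.5078 -0.1869] 0.12884047492961412 yaw -0.08990189026873323
unit heel front local [-0.0991 -0.0995] [ 0.0554 -0.0543]
```

```bash
cat > push.py <<'E'
from h import *
import sys
np.set_printoptions(precision=3,suppress=True)
from workcell import bot,hand,kin,eyes
def loc(n):
    s=bot.sense(); u,v=axes(n); d=np.array(s['ee_pos'][:2])-U[n][0]
    print(n,'t',round(s['time'],2),'loc',d@u,d@v,s['ee_pos'][2],'F',s['wrist_force'])
    return d@u
def pics(k,names=("side","wrist")):
    for n in names:
        f=eyes.grab_frame(n); cv2.imwrite(f'pics/{n}{k}.png',f['image'][:,:,::-1]); np.save(f'pics/{n}{k}.npy',f,allow_pickle=True)
def descend(n,z=.058):
    bot.move_l(pt(n,U[n][2]-.042,.12),ori(n,-1),max_speed=.12)
    bot.move_l(pt(n,U[n][2]-.042,z),ori(n,-1),max_speed=.08); loc(n)
def push(n,z=.058,fs=14):
    r=bot.move_l(pt(n,-.125,z),max_speed=.045,f_stop=fs); print(r); loc(n)
    r=bot.move_l(pt(n,-.095,z),max_speed=.02,f_stop=fs); print(r); loc(n)
E
python3 - <<'E'
from push import *
descend('heel'); push('heel'); pics(2)
E
```

```text
heel t 7.09 loc -0.2216287807656765 1.2114846893160336e-05 0.05832387093068507 F [ 0.05  -1.011  0.462]
False
heel t 9.4 loc -0.12494141166690065 -0.00025347602504372825 0.05807848293689874 F [-1.527  1.328 -0.555]
True
heel t 10.32 loc -0.11225762355386965 -0.00018340870388922244 0.057206507876728895 F [0.262 0.157 0.138]
```

View pics/side2.png

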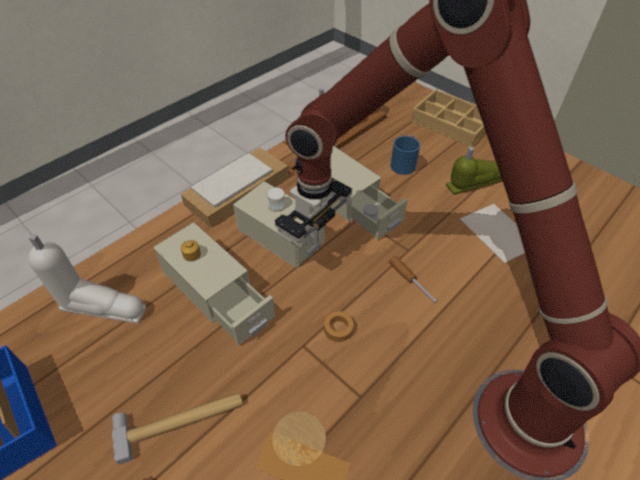

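View pics/wrist2.png

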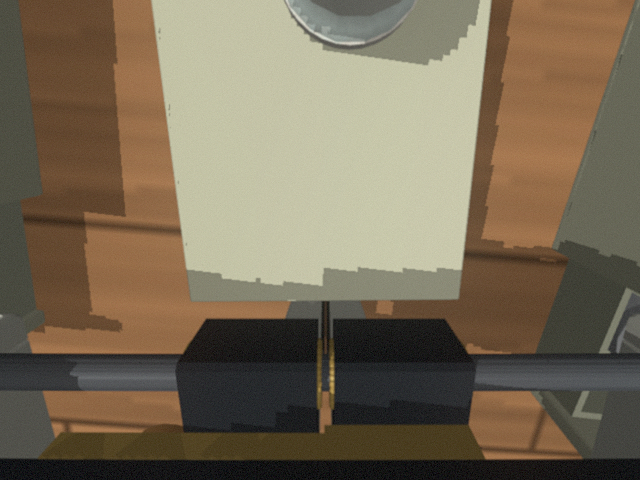

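The drawer looks flush, but I can't tell yet whether the 14 N stop was the drawer's end stop. A second slow push will show it.

Run:
```python
from push import *
z=.058
bot.move_l(pt('heel',-.120,z),max_speed=.03); loc('heel')
print(bot.move_l(pt('heel',-.095,z),max_speed=.02,f_stop=22)); loc('heel')
bot.move_l(pt('heel',-.150,z),max_speed=.08)
bot.move_l(pt('heel',-.190,.16),max_speed=.15)
pics(3)
print(bot.sense()['time'])
```

```text
heel t 10.76 loc -0.12012927266144244 -5.39100152042362e-05 0.058079253031703346 F [-0.423 -0.5   -0.849]
True
heel t 11.59 loc -0.11277809820322615 -0.00010770227825790402 0.056905351860460744 F [ 0.194  0.187 -0.298]
13.1833
```

View pics/wrist3.png

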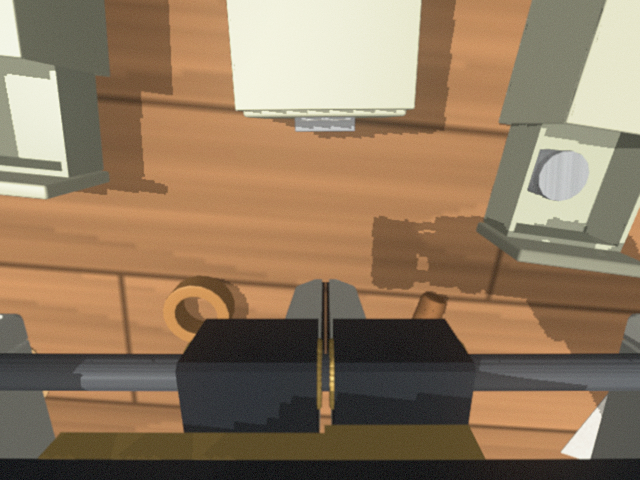

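View pics/side3.png

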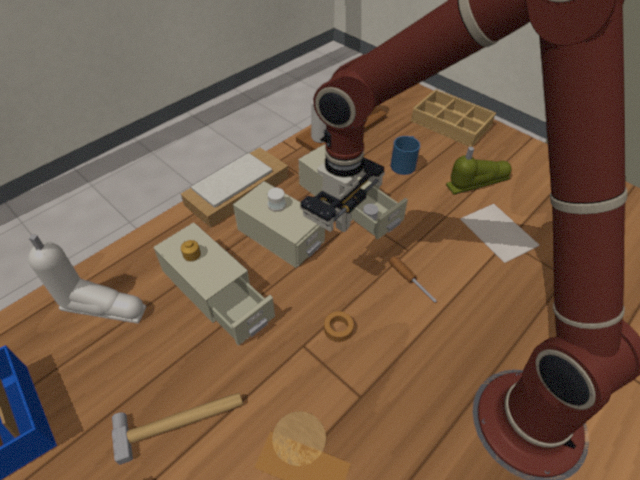

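Both contacts stopped at the same place, so that is the end stop. Next is the empty drawer; I'll look again from above it first.

Run:
```python
from push import *
W=load('wrist3'); P=cast(W,[(244,115),(413,114)],.084)[:,:2];Q=cast(W,[(236,109),(416,108)],.092)[:,:2]
u,v=axes('heel')
print('face local',(P-U['heel'][0])@u,(P-U['heel'][0])@v,'unit front',(Q-U['heel'][0])@u)
bot.move_l(pt('empty',U['empty'][2]-.06,.2),ori('empty',-1),max_speed=.15)
pics(4,('wrist',)); print(bot.sense()['time'],bot.sense()['joint_positions'])
```

```text
face local [-0.102 -0.101] [ 0.051 -0.056] unit front [-0.098 -0.098]
15.05 [-0.235  0.457 -0.402  1.822  0.221  0.908 -2.321]
```

View pics/wrist4.png

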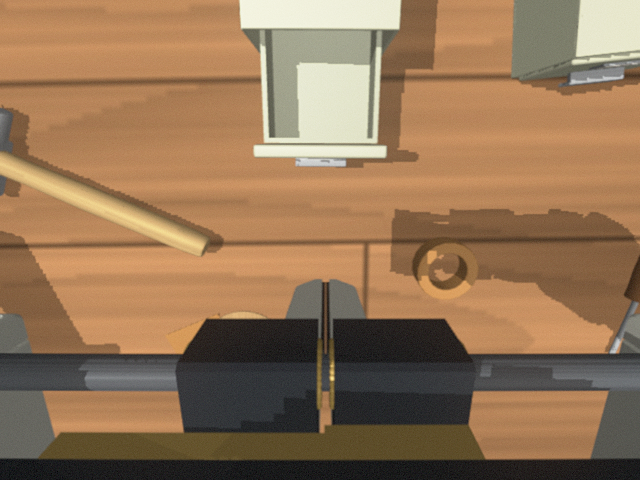

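The empty drawer's front, (254,152)–(386,152), is square to the tool and centred on it. The hammer handle end at (207,247) is clear of the path.

Run:
```python
from push import *
W=load('wrist4'); P=cast(W,[(254,157),(386,157)],.084)[:,:2]; u,v=axes('empty')
print('face local',(P-U['empty'][0])@u,(P-U['empty'][0])@v)
descend('empty'); push('empty')
bot.move_l(pt('empty',-.121,.058),max_speed=.03); loc('empty')
print(bot.move_l(pt('empty',-.095,.058),max_speed=.02,f_stop=22)); loc('empty')
bot.move_l(pt('empty',-.150,.058),max_speed=.08)
bot.move_l(pt('empty',-.24,.20),max_speed=.15)
pics(5); print(bot.sense()['time'])
W=load('wrist5')
```

```text
face local [-0.186 -0.186] [ 0.054 -0.048]
empty t 16.81 loc -0.23166946453149742 0.0002982809686548288 0.058365833138863954 F [-0.359  0.363 -0.368]
False
empty t 19.33 loc -0.1250784236163372 0.000203237633246426 0.057935825692176125 F [-1.618 -1.027 -0.364]
True
empty t 20.23 loc -0.11325346955490694 -0.00013494350123119977 0.057336468310562425 F [-0.156  0.035  0.28 ]
empty t 20.57 loc -0.12097987256752996 0.00031418056841094294 0.05818218605469826 F [ 0.614  0.124 -0.852]
True
empty t 21.4 loc -0.1137958862591695 -0.0002461610757400804 0.05734417996244856 F [-0.11  -0.149  0.149]
23.3583
```

View pics/wrist5.png

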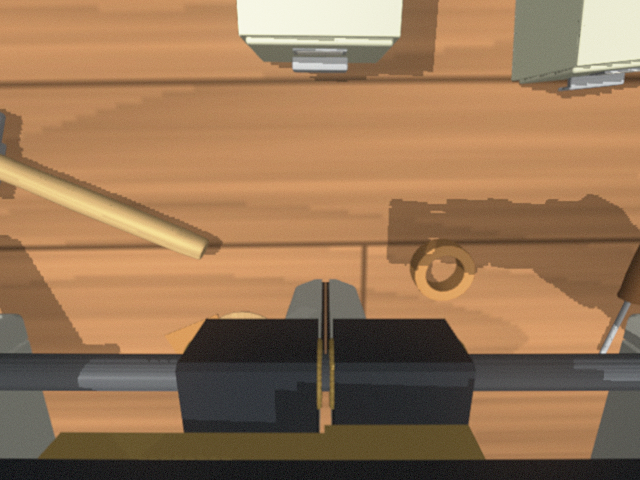

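View pics/side5.png

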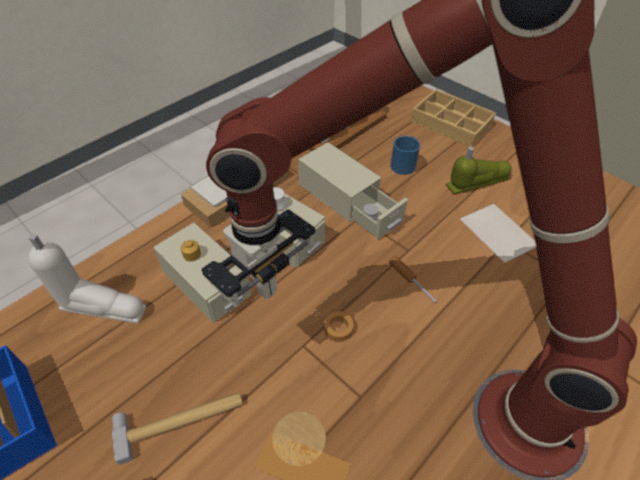

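Both fronts are now at their unit openings. Last, I'll measure both faces and compare the bystanders and tin drawer with the first picture.

Run:
```python
from push import *
bot.move_l(pt('empty',-.24,.30),max_speed=.15); 
pics(6,('side','scene','wrist'))
W=load('wrist5'); P=cast(W,[(246,40),(396,40)],.084)[:,:2];Q=cast(W,[(238,37),(402,37)],.092)[:,:2]; u,v=axes('empty')
print('face local',(P-U['empty'][0])@u,'unit front',(Q-U['empty'][0])@u)
for n in('side','scene'):
    a=cv2.imread(f'pics/{n}0.png');b=cv2.imread(f'pics/{n}6.png')
    d=cv2.blur(cv2.absdiff(a,b),(3,3)).max(2); cv2.imwrite(f'pics/d_{n}.png',np.hstack([cv2.resize(b,(400,300)),cv2.cvtColor(cv2.resize(np.clip(d*3.,0,255).astype('uint8'),(400,300)),cv2.COLOR_GRAY2BGR)]))
```

```text
face local [-0.101 -0.101] unit front [-0.1 -0.1]
```

View pics/d_side.png

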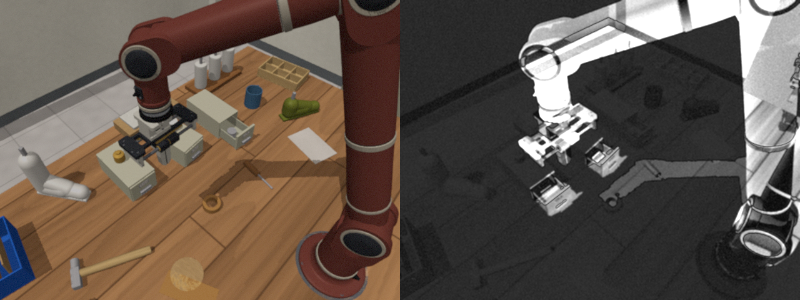

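View pics/d_scene.png

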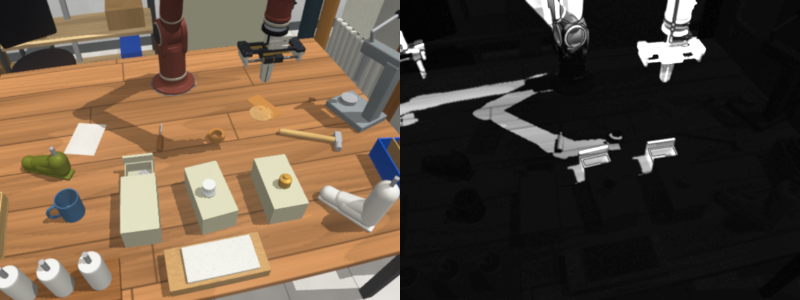

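Apart from the arm and its shadows, only the two pushed drawers changed. The arm is clear of everything, so I'm handing in.

Run:
```python
from workcell import bot,ticket
print(bot.sense()['time'],bot.sense()['wrist_force']); print(ticket.sign_off())
```

```text
24.325 [ 0.13079956 -0.54461286  1.09209944]
the job is handed in; nothing more can be done
None
```

The heel drawer and the empty drawer are both pushed shut, and I handed the job in at about 24.3 s of the 48 s allowed. I used closed fingertips above the finger pulls, at 0.02–0.045 m/s mean speed, with force stops at 14 N and then 22 N.

**Shut check:** A second push on each drawer stopped within about 0.5 mm of the first, so both are at their end stops. From the wrist camera, the faces are about 1 mm (empty) and 3 mm (heel) ahead of the unit fronts. I had no direct reading of the drawer joints. The heel figure is near the 4 mm limit and about as large as my measuring error, so for that drawer I rely on the repeated stop.

**Everything else:** Comparing the first and last pictures, only the two pushed drawers, the arm and its shadow changed. The tin drawer, tin, jar, weight, tape roll, bradawl, hammer, last and mug showed no visible movement. The heel piece is now hidden inside its shut drawer, so I could not check it by eye.

**Disagreement:** My first position estimates for the empty drawer's face differed by about 12 mm between the two cameras. A closer wrist-camera view before that push settled it.

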